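# Make up the polishing arbor

## Task

Make up a polishing arbor on the jeweller's bench: snap the arbor rod straight forward out of its sprung clip and stand it fully home in the hole of the steel block. Then thread the polishing wheels over it one after another, coarse to fine, the white one first, then blue, then pink, so that they lie flat in a stack on the block. Leave the jar and the tin alone.

Things in the scene. Friction and masses are not known exactly. Their poses are not given: they have to be found in the camera images.
- arbor: plain bright aluminium-coloured round rod, 12 mm thick, 85 mm long, about 75 g, at the start standing upright in the clip; foot chamfered 1 mm, the top 5 mm tapered to 6 mm; origin at the centre of its foot, z along the rod, up.
- clip: fixed stand holding the arbor: wood foot plate 62 x 52 x 8 mm, dark steel post behind the rod to 46 mm high, two sprung brass jaws 30 to 44 mm above the bench. Origin at bench level under the seated rod's axis, x back towards the post, z up. The mouth faces the clip's -x (towards the robot): the rod snaps out that way with 5 to 15 N, clear after 20 mm. The rod's foot starts 8 mm above the origin.
- block: fixed square steel bench block, 70 x 70 x 36 mm high, with one round blind hole in the middle of its top, 14 mm across, 30 mm deep, its mouth flared by 3 mm. Origin at the centre of its underside, z up: the hole's floor is 6 mm above it, the top 36 mm. The arbor, fully home, stands 55 mm out of the top.
- wheel_white: a flat round silicone polishing wheel lying on the bench, 52 mm across, 16 mm thick, with a 22 mm through bore, about 60 g; origin at the centre of its underside, z is its axis (up), turn about z means nothing. Colour: white (coarse; goes first, at the bottom).
- wheel_blue: a flat round silicone polishing wheel lying on the bench, 52 mm across, 16 mm thick, with a 22 mm through bore, about 60 g; origin at the centre of its underside, z is its axis (up), turn about z means nothing. Colour: blue (medium; goes second).
- wheel_pink: a flat round silicone polishing wheel lying on the bench, 52 mm across, 16 mm thick, with a 22 mm through bore, about 60 g; origin at the centre of its underside, z is its axis (up), turn about z means nothing. Colour: pink (fine; goes last, on top).
- jar: small amber glass jar with a red cap, 48 mm across, 50 mm high, loose, to be left alone; origin at the centre of its underside.
- tin: low green round tin, 56 mm across, 30 mm high, loose, to be left alone; origin at the centre of its underside.
Not all that is in view belongs to the job. Several things look just like the wheel_blue: the one meant starts farthest to the robot's left. Leave any green look-alike of the wheel_pink alone.

How it is judged:
By the outcome, as a careful person would: the job done as asked, in the order asked, and still so for the second after the job is handed in, with the robot touching nothing.
It also fails if it takes over 112 s, if anything falls off the work surface, if the arm or the gripper's body presses on something with over 40 N, if the wrist force passes 120 N, or if a joint passes its speed limit or range.

## Robot

A 6-joint arm with a two-finger parallel gripper is mounted at the origin on the work surface. World frame = base frame: x ahead of the robot, y to its left, z up, the work surface at z = 0. Lengths are in m, angles in rad, forces in N, time in s.
With the tool pointing down it reaches from about 0.225 to 0.875 m from the base axis. Payload 3.4 kg.
Tool frame: the origin (TCP) lies on the centre line of the jaws, within the pads' length; the fingertips stand 14 mm ahead of it and the grasp point (between the pads) lies 5 mm behind it; z points along the fingers, y is the line along which they close (so a half turn about z gives the same grasp; the last joint's range is limited). The gripper opens to 85 mm and grips with 20 to 120 N. Pads are 22 mm wide; open, the fingers measure 114 mm over their backs; the gripper's body (76 mm by 85 mm) begins 54 mm behind the grasp point. The pads swing forward as they close: fully open they stand 13 mm farther back than shut.
Start: joints at [1.046, 0.276, 1.505, -0, 1.361, -0.121], TCP at [0.226, 0.529, 0.245] pointing down, gripper open.
Joint ranges: [-2.89, 2.89], [-0.75, 2.08], [0.22, 2.7], [-1.18, 4.32], [0.11, 2.71], [-2.7, 2.7]. Speed limits (rad/s): [2.57, 2.57, 3.14, 3.14, 3.14, 3.14].

## Interface

Orientations are given as a unit quaternion [w, x, y, z].
In Python, from rig import manip, eyes gives the robot as it stands.
- The arm moves only by the shell command python3 -m creep 'ROWS' [FORCE]. ROWS is JSON, a list of rows, each a list of 5 numbers: the opening, from 0 (shut) to 1 (fully open), then the shift along the tool's x, y, z normalised to -1 to 1, where 1 is 0.5 m, then the turn about the tool's z normalised to -1 to 1, where 1 is 360 degrees. In form: [[fingers, dx, dy, dz, spin], ...]. A call has 1 to 10 rows; each row is the pose to reach, as a shift and turn from the pose commanded when the call began, along the tool's axes at that moment, turning the shorter way round; what a row does not reach only later rows make up. A row lasts 1/10 s, in which the tool goes at most 50 mm and 8.59 degrees, less where a joint would pass 70% of its speed; a pose out of reach is approached as far as the arm can. A call with a number of a shift or a turn outside -1 to 1 is refused whole. A call with a gripper value outside its range is refused whole. The fingers move at their own pace and stop on an object; FORCE is the grip in N (left out, the last holds). Time passes only in rows, so rows that repeat a pose let the fingers close. It gives the time, the measured TCP pose, the force, the opening and the grip force at its end, in the units of the state.
- manip.get_state(): the state, without advancing time (a new reading comes with each control period).
- eyes.get_image(name): name is "scene" or "side" or "wrist"; returns a dict with "frame" (384x512x3 uint8, red, green, blue), "fx", "fy", "cx", "cy" (pixels), "R" (3x3) and "t" (3): a world point X has camera coordinates R X + t. Camera axes: x right, y down, z forward; pixel columns grow to the right and rows downward; lengths in m; the calibration is good to about 2 mm. A picture is of the moment at which its call begins. There is no depth.
- manip.sign_off(): hands the job in; it is judged then, once.
Trained networks look in the newest picture that a camera, given by its name, has taken for a name from the list of things; names that differ only in an ending like _2 or _b are one class to them, and where a whole thing is asked for, a point or a joint stands for the part that bears it (a point fixed in the world has none). Each returns a list of dicts, best first, with "confidence" (0 to 1); they miss things now and then, are a little off and sometimes report something else, mostly with a low value. They report only what shows in the picture. A call takes as long as a camera call. They do not tell look-alikes from the thing itself.
- eyes.regions_of(camera, label): "mask" (384x512 bool, what is visible of it) and "bbox" ([left, top, right, bottom] in pixels, round what is visible of it).
- eyes.place_of(camera, label): "centre" ([column, row] in pixels: a listed point, or the origin of a listed thing).
The state is a dict: "clock": time; "qpos": joint angles; "qd": joint speeds; "effort": joint torques, N m; "position": TCP position; "ee_rot": TCP orientation; "contact_force": force on the tool from outside, world axes, zero at the start; "moment": the same for the moment, N m; "width": finger opening in m; "gripper_force": force on a finger pad.
Only numpy, scipy, OpenCV 4.12 (cv2) and the standard library are available. Lean on these libraries where they do the work, as an engineer would, in place of code of your own. Each camera call takes 0.05 s, during which the arm holds its last target. There are 200 camera calls.

## Working session

There is one attempt and no reset: what is moved stays moved. The work goes in short steps, Python scripts to look and compute and a shell command to move; the robot and the scene stay as the last step left them, time stands still between calls to the robot, and variables do not carry over. Pictures are saved under pics/ and viewed, at most 14 in all, crops included, and the job is handed in when it is done.

```bash
mkdir -p pics; ls; python3 - <<'E'
from rig import manip, eyes
import cv2, numpy as np
s=manip.get_state(); print({k:np.round(v,4).tolist() for k,v in s.items()})
for n in ("scene","side","wrist"):
    im=eyes.get_image(n); cv2.imwrite(f"pics/{n}0.png",im["frame"][:,:,::-1])
    print(n,im["fx"],im["fy"],im["cx"],im["cy"],np.round(im["R"],4).tolist(),np.round(im["t"],4).tolist())
    if n!="wrist" or 1:
        for l in ("arbor","clip","block","wheel_white","wheel_blue","wheel_pink","jar","tin"):
            print(l,[(np.round(d["centre"],1).tolist(),round(d["confidence"],2)) for d in eyes.place_of(n,l)])
E
cd pics; python3 -c "
import cv2,numpy as np
a=cv2.imread('scene0.png');b=cv2.imread('side0.png');c=cv2.imread('wrist0.png')
cv2.imwrite('all0.png',cv2.resize(np.vstack([np.hstack([a,b]),np.hstack([c,c*0])]),(800,600),interpolation=cv2.INTER_AREA))"
```

```text
pics
{'clock': 0.0, 'qpos': [1.046, 0.2766, 1.5061, -0.0, 1.3607, -0.121], 'qd': [-0.001, -0.0002, -0.0018, 0.0004, 0.0009, 0.0005], 'effort': [0.0006, -41.6768, -24.5811, -0.0003, 0.0111, 0.0], 'position': [0.2257, 0.5283, 0.2444], 'ee_rot': [-0.0003, 0.2005, 0.9797, -0.0009], 'contact_force': [0.6911, 0.4871, 0.3568], 'moment': [0.0477, -0.0101, -0.0899], 'gripper_force': 0.0, 'width': 0.0857}
scene 367.25799826088473 367.25799826088473 252.6687001225968 188.88997113124609 [[-0.2216, 0.9751, 0.0016], [0.6105, 0.14, -0.7795], [-0.7603, -0.1718, -0.6264]] [0.1728, -0.3007, 1.409]
arbor [([171.7, 201.0], 0.58)]
clip [([169.0, 202.4], 0.78)]
block [([341.8, 225.7], 0.95), ([313.6, 180.3], 0.53), ([168.7, 199.8], 0.17)]
wheel_white [([310.1, 181.0], 0.54)]
wheel_blue [([165.1, 173.4], 0.5), ([202.2, 171.0], 0.48), ([170.0, 156.1], 0.44)]
wheel_pink [([254.2, 236.6], 0.81), ([219.3, 209.4], 0.64), ([260.1, 217.0], 0.56)]
jar [([357.3, 188.0], 0.73)]
tin [([246.0, 172.3], 0.89)]
side 426.1406415896102 426.1406415896102 262.40216810170307 186.02031135766384 [[0.8283, -0.5603, -0.0009], [-0.28, -0.4125, -0.8669], [0.4854, 0.7182, -0.4985]] [-0.4961, 0.1761, 0.7574]
arbor [([341.6, 238.5], 0.48)]
clip [([343.2, 245.8], 0.93), ([265.8, 262.1], 0.45)]
block [([228.1, 160.9], 0.78)]
wheel_white [([182.9, 191.6], 0.51)]
wheel_blue [([264.2, 260.9], 0.89), ([324.8, 285.5], 0.86), ([290.4, 314.0], 0.72)]
wheel_pink [([296.7, 211.4], 0.85), ([297.8, 180.2], 0.83), ([270.9, 186.3], 0.61)]
jar [([163.7, 172.5], 0.55)]
tin [([271.3, 189.7], 0.69), ([264.1, 262.1], 0.6)]
wrist 341.48979987845445 341.48979987845445 254.37739872061783 194.05958125254736 [[0.3925, 0.9198, -0.0007], [0.8813, -0.3758, 0.2866], [0.2633, -0.1131, -0.9581]] [-0.5765, -0.0382, 0.3802]
arbor []
clip []
block []
wheel_white []
wheel_blue []
wheel_pink []
jar []
tin []
```

View pics/all0.png

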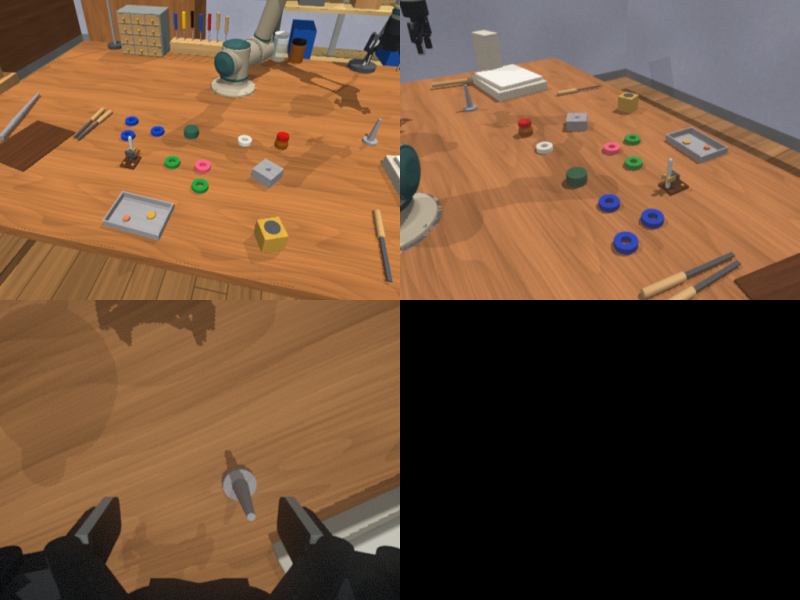

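The scene camera faces the robot. In full-frame pixels, the clip with the rod is at about (168,200) and the block at (341,222). White is at (313,180) and pink at (259,212), with greens at (220,207) and (256,237). The three blues are at (168,154), (164,173) and (201,167). Next I'll triangulate these.

```bash
cat > h.py <<'E'
import numpy as np, cv2
from rig import manip, eyes
def P(c): return np.diag([1,1,1])@np.array([[c["fx"],0,c["cx"]],[0,c["fy"],c["cy"]],[0,0,1]])@np.c_[c["R"],c["t"]]
def tri(c1,p1,c2,p2):
    X=cv2.triangulatePoints(P(c1),P(c2),np.array(p1,float).reshape(2,1),np.array(p2,float).reshape(2,1))[:,0]
    X=X[:3]/X[3]; e=max(np.linalg.norm(proj(c,X)-p) for c,p in((c1,p1),(c2,p2))); return X,e
def proj(c,X): q=P(c)@np.r_[X,1]; return q[:2]/q[2]
def onplane(c,p,z):
    d=np.array(c["R"]).T@np.array([(p[0]-c["cx"])/c["fx"],(p[1]-c["cy"])/c["fy"],1]); o=-np.array(c["R"]).T@np.array(c["t"])
    return o+d*(z-o[2])/d[2]
def tool(target):
    "shift rows for a world point, in tool axes / 0.5 m (from measured pose)"
    from scipy.spatial.transform import Rotation as Ro
    s=manip.get_state(); w,x,y,z=s["ee_rot"]
    return Ro.from_quat([x,y,z,w]).inv().apply(np.array(target)-s["position"])/0.5
E
python3 - <<'E'
from h import *
C={n:eyes.get_image(n) for n in("scene","side")}
D={}
for l in ("clip","block","arbor","wheel_white","wheel_blue","wheel_pink","jar","tin"):
    for n in C:
        D[n]=[]
        for d in eyes.regions_of(n,l):
            m=d["mask"]; ys,xs=np.nonzero(m); M=[xs.mean(),ys.mean()]
            D[n].append((M,C[n]["frame"][m].mean(0).round().astype(int).tolist(),d["confidence"],d["bbox"]))
    for a in D["scene"]:
        for b in D["side"]:
            X,e=tri(C["scene"],a[0],C["side"],b[0])
            if e<4 and X[2]<.1: print(l,X.round(4),round(e,1),a[1],b[1],round(a[2],2),round(b[2],2),np.round(a[0]),np.round(b[0]))
for n in C:
  for l in("arbor","block","clip"): print(n,l,[(np.round(d["centre"],1),round(d["confidence"],2)) for d in eyes.place_of(n,l)],[d["bbox"] for d in eyes.regions_of(n,l)])
a=cv2.resize(C["scene"]["frame"][150:240,130:250],None,fx=5,fy=5,interpolation=2);b=cv2.resize(C["side"]["frame"][150:260,300:400],(400,450),interpolation=2)
cv2.imwrite("pics/clip1.png",cv2.resize(np.hstack([a[:450],b]),(800,360))[:,:,::-1])
E
```

```text
clip [ 0.6307 -0.2672  0.0111] 1.0 [93, 68, 46] [92, 66, 45] 0.69 0.82 [167. 203.] [350. 236.]
block [0.602  0.1845 0.016 ] 0.5 [151, 144, 142] [130, 122, 120] 0.84 0.57 [342. 221.] [226. 156.]
wheel_white [0.4368 0.099  0.0067] 0.2 [209, 203, 187] [181, 173, 159] 0.65 0.56 [313. 180.] [185. 189.]
wheel_blue [ 0.5006 -0.3355  0.0083] 0.0 [41, 71, 164] [57, 65, 136] 0.77 0.92 [162. 172.] [323. 280.]
wheel_blue [ 0.4507 -0.235   0.0077] 0.1 [31, 66, 165] [53, 64, 139] 0.71 0.79 [201. 167.] [267. 260.]
wheel_blue [ 0.4074 -0.3588  0.0079] 0.5 [37, 67, 159] [56, 66, 143] 0.63 0.66 [168. 154.] [289. 311.]
wheel_pink [ 0.6103 -0.127   0.0072] 0.5 [55, 139, 58] [68, 119, 60] 0.74 0.59 [220. 207.] [299. 209.]
wheel_pink [ 0.6962 -0.0145  0.0075] 0.5 [50, 143, 59] [64, 118, 59] 0.72 0.61 [255. 237.] [298. 179.]
wheel_pink [ 0.6072 -0.0238  0.0088] 0.5 [226, 91, 114] [199, 84, 104] 0.53 0.69 [259. 212.] [271. 190.]
jar [0.4284 0.2285 0.0243] 0.6 [156, 51, 20] [128, 56, 34] 0.71 0.76 [360. 179.] [160. 164.]
tin [ 0.4348 -0.1052  0.0155] 0.4 [58, 92, 69] [62, 81, 63] 0.88 0.92 [244. 168.] [226. 227.]
scene arbor [(array([169.4, 202.1]), 0.49)] []
scene block [(array([342.7, 223.7]), 0.86)] [[320.4, 201.9, 363.6, 239.6]]
scene clip [(array([171.2, 200. ]), 0.95)] [[155.0, 188.1, 180.9, 219.4]]
side arbor [(array([343.2, 237.8]), 0.58)] [[338.0, 203.2, 350.4, 240.5]]
side block [(array([227.6, 159.7]), 0.95)] [[213.9, 146.2, 239.7, 168.5]]
side clip [(array([341.1, 241.4]), 0.65), (array([341.5, 237.7]), 0.17)] [[331.5, 218.6, 371.2, 248.6]]
```

View pics/clip1.png

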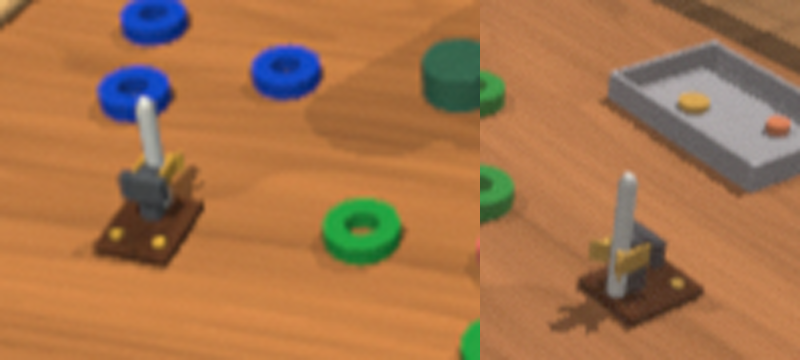

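The blue one meant is the leftmost, at (0.451,-0.235). Now I'll head towards the clip with the wrist camera.

```bash
python3 -m creep '[[1,-0.68,-0.58,0,0.25],[1,-0.68,-0.58,0,0.25],[1,-0.68,-0.58,0,0.25],[1,-0.68,-0.58,0,0.25],[1,-0.68,-0.58,0,0.25],[1,-0.68,-0.58,0,0.25],[1,-0.68,-0.58,0,0.25],[1,-0.68,-0.58,0,0.25],[1,-0.68,-0.58,0,0.25],[1,-0.68,-0.58,0,0.25]]'; python3 - <<'E'
from h import *
s=manip.get_state();print(s["ee_rot"],s["qpos"])
print(tool([.55,-.22,.25]))
E
```

```text
clock: 3.85
position: [0.4275, 0.1235, 0.2456]
ee_rot: [0.002, 0.818, 0.575, 0.0]
contact_force: [-0.8, 1.1, -0.3]
width: 0.0855
gripper_force: 0.0
[1.84761548e-03 8.18402073e-01 5.74642987e-01 2.64296600e-04] [ 0.12698453  0.07686814  1.75894872 -0.00313344  1.3035861   0.47426676]
[-0.56295697  0.46372275 -0.00639813]
```

```bash
python3 -m creep '[[1,-0.56,0.46,0,0.02],[1,-0.56,0.46,0,0.02],[1,-0.56,0.46,0,0.02],[1,-0.56,0.46,0,0.02],[1,-0.56,0.46,0,0.02],[1,-0.56,0.46,0,0.02],[1,-0.56,0.46,0,0.02],[1,-0.56,0.46,0,0.02],[1,-0.56,0.46,0,0.02],[1,-0.56,0.46,0,0.02]]'; python3 - <<'E'
from h import *
import pickle
s=manip.get_state();print(s["ee_rot"],s["qpos"])
c=eyes.get_image("wrist"); pickle.dump(c,open("w1.pkl","wb"))
cv2.imwrite("pics/w1.png",cv2.resize(c["frame"],(800,600),interpolation=2)[:,:,::-1])
E
```

```text
clock: 4.85
position: [0.5499, -0.2102, 0.245]
ee_rot: [-0.001, 0.849, 0.528, -0.0]
contact_force: [0.9, 0.4, -0.1]
width: 0.0854
gripper_force: 0.0
[-1.07134178e-03  8.49353454e-01  5.27823418e-01 -4.35865889e-05] [-4.83900867e-01  2.97612811e-01  1.47444083e+00  1.03001187e-03
  1.37143104e+00 -2.53819759e-02]
```

View pics/w1.png

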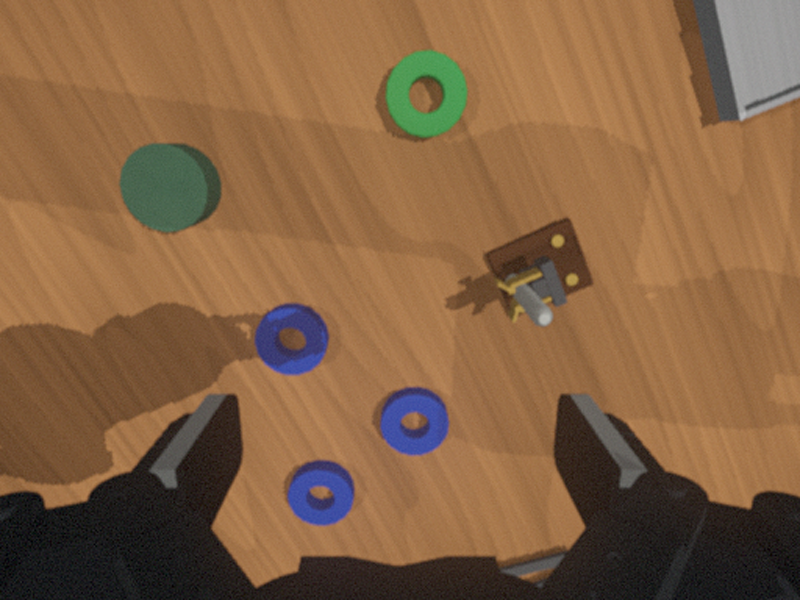

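The view shows the clip's plate with corners (487,257), (570,219) and (592,285) in the 800 px view. The rod top is at (543,317), and the post lies on the plate's right side.

```bash
python3 - <<'E'
from h import *
import pickle
c=pickle.load(open("w1.pkl","rb")); f=.64
for p in [(487,257),(570,219),(592,285)]: print(onplane(c,(p[0]*f,p[1]*f),.008).round(4))
print("top",onplane(c,(543*f,318*f),.092).round(4))
A,B,D=[onplane(c,(p[0]*f,p[1]*f),.008) for p in [(487,257),(570,219),(592,285)]]
print(np.degrees(np.arctan2(*(B-A)[1::-1])),np.degrees(np.arctan2(*(D-B)[1::-1]))+90,np.linalg.norm(B-A),np.linalg.norm(D-B))
for p in [(292,339)]: print("blue",onplane(c,(p[0]*f,p[1]*f),.008))
C={n:eyes.get_image(n) for n in("scene","side")}
g=[]
for n in C:
    g.append(cv2.resize(C[n]["frame"][170:220,140:190] if n=="scene" else C[n]["frame"][195:245,320:370],(400,400),interpolation=2))
cv2.imwrite("pics/rod.png",np.hstack(g)[:,:,::-1]); pickle.dump(C,open("C.pkl","wb"))
E
```

```text
[ 0.6053 -0.2389  0.008 ]
[ 0.6668 -0.2397  0.008 ]
[ 0.664  -0.2903  0.008 ]
top [ 0.6144 -0.2626  0.092 ]
-0.7714720932328715 -3.148380013022873 0.061496812103927934 0.05071180705280888
blue [ 0.45304447 -0.23183319  0.008     ]
```

View pics/rod.png

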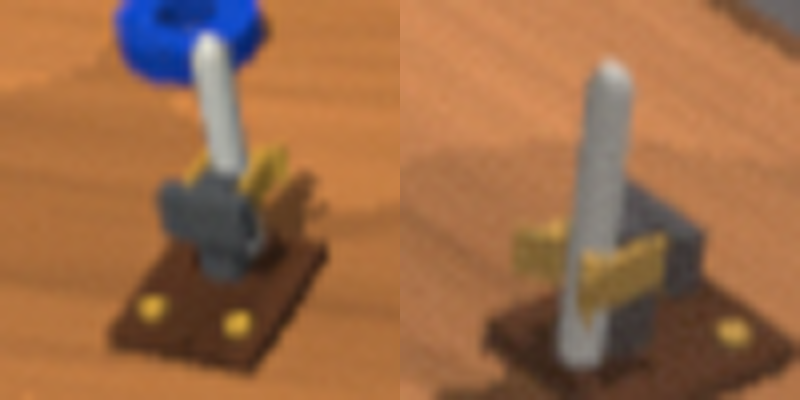

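The enlarged views put the rod top at scene (166.1,175) and side (346.6,203), and its foot at side (342.6,240). The clip's x axis is about −2° from world x. Triangulating now.

```bash
python3 - <<'E'
from h import *
import pickle
C=pickle.load(open("C.pkl","rb")); w=pickle.load(open("w1.pkl","rb"))
print(tri(C["scene"],(166.1,175.2),C["side"],(346.6,203.2)))
a=(543*.64,317*.64)
print(tri(C["scene"],(166.1,175.2),w,a)); print(tri(C["side"],(346.6,203.2),w,a))
print(onplane(C["side"],(342.6,240),.008))
s=manip.get_state(); q=s["ee_rot"]; print(np.degrees(2*np.arctan2(q[2],q[1])))
print(tool([.616,-.263,.15]))
E
```

```text
(array([ 0.6150918 , -0.26359937,  0.09219676]), np.float64(0.6540256540814942))
(array([ 0.61454657, -0.26191486,  0.09280926]), np.float64(0.26101213446138455))
(array([ 0.6158149 , -0.26336898,  0.09105412]), np.float64(1.6470543594755507))
[ 0.6120448  -0.26867493  0.008     ]
63.82513237341545
[-0.03805838  0.16582175  0.19118019]
```

```bash
python3 -m creep '[[1,-0.038,0.166,0.1,-0.067],[1,-0.038,0.166,0.18,-0.067],[1,-0.038,0.166,0.18,-0.067],[1,-0.038,0.166,0.24,-0.067],[1,-0.038,0.166,0.30,-0.067],[1,-0.038,0.166,0.33,-0.067],[1,-0.038,0.166,0.33,-0.067],[1,-0.038,0.166,0.33,-0.067]]'; python3 - <<'E'
from h import *
s=manip.get_state(); q=s["ee_rot"]; print(np.degrees(2*np.arctan2(q[2],q[1]))-90, s["qpos"])
print(tool([.615,-.263,.066]))
c=eyes.get_image("wrist"); cv2.imwrite("pics/w2.png",c["frame"][:,:,::-1])
E
```

```text
clock: 5.8
position: [0.6168, -0.2641, 0.081]
ee_rot: [0.0, 0.72, 0.694, 0.0]
contact_force: [0.7, 0.6, 0.5]
width: 0.0851
gripper_force: 0.0
-2.087382531395548 [-5.08250461e-01  5.34702866e-01  1.51333315e+00  2.48970309e-04
  1.09298844e+00 -4.71933185e-01]
[ 0.00204619 -0.00377861  0.0300613 ]
```

View pics/w2.png

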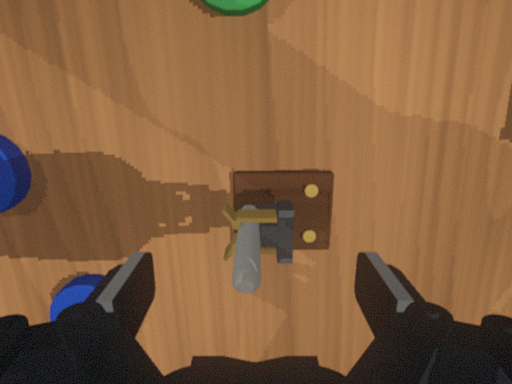

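The rod stands upright between the open fingers, with its top at (246,285) and the finger midline at about column 255. I'll shift slightly towards −y in the tool frame, descend and close.

```bash
python3 -m creep '[[1,0.002,-0.005,0.03,0],[1,0.002,-0.005,0.03,0],[0,0.002,-0.005,0.03,0],[0,0.002,-0.005,0.03,0],[0,0.002,-0.005,0.03,0],[0,0.002,-0.005,0.03,0],[0,0.002,-0.005,0.03,0],[0,0.002,-0.005,0.03,0],[0,0.002,-0.005,0.03,0],[0,0.002,-0.005,0.03,0]]' 70; python3 -m creep '[[0,0,0,0,0],[0,0,0,0,0]]'
```

```text
clock: 6.85
position: [0.6141, -0.2641, 0.0657]
ee_rot: [0.0, 0.72, 0.694, 0.0]
contact_force: [-1.1, 0.2, 2.8]
width: 0.0104
gripper_force: 68.1
clock: 7.05
position: [0.6141, -0.2641, 0.0656]
ee_rot: [0.0, 0.72, 0.694, 0.0]
contact_force: [-0.8, -0.3, 5.0]
width: 0.0101
gripper_force: 68.2
```

```bash
python3 -m creep '[[0,0,-0.01,0,0],[0,0,-0.02,0,0],[0,0,-0.03,0,0],[0,0,-0.04,0,0],[0,0,-0.05,0,0],[0,0,-0.06,0,0],[0,0,-0.08,0,0],[0,0,-0.08,0,0]]'; python3 - <<'E'
from h import *
c=eyes.get_image("wrist"); d=eyes.get_image("side")
x=cv2.resize(d["frame"][180:280,280:380],(384,384),interpolation=2)
cv2.imwrite("pics/w3.png",cv2.resize(np.hstack([c["frame"],x]),(800,343))[:,:,::-1])
E
```

```text
clock: 7.85
position: [0.5719, -0.2619, 0.0648]
ee_rot: [-0.001, 0.72, 0.694, -0.001]
contact_force: [-0.8, -0.3, -0.4]
width: 0.0101
gripper_force: 68.7
```

View pics/w3.png

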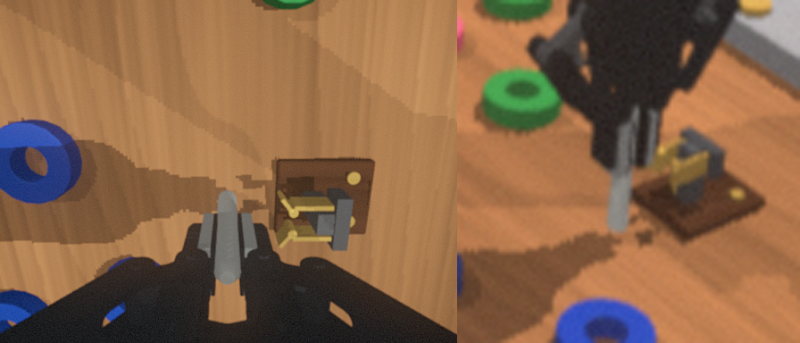

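The rod is out and upright, with its foot at about (229,192) in this view, and the clip is empty. I'll lift and carry it to the block.

```bash
python3 -m creep '[[0,0,0,-0.1,0],[0,0.08,0,-0.17,0],[0,0.806,0.032,-0.17,0],[0,0.806,0.032,-0.17,0],[0,0.806,0.032,-0.17,0],[0,0.806,0.032,-0.17,0],[0,0.806,0.032,-0.17,0],[0,0.806,0.032,-0.17,0],[0,0.806,0.032,-0.17,0],[0,0.806,0.032,-0.17,0]]'; python3 -m creep '[[0,0.035,0.005,0,0],[0,0.035,0.005,0,0],[0,0.035,0.005,0,0]]'; python3 - <<'E'
from h import *
import pickle
s=manip.get_state(); print(s["position"],s["ee_rot"],s["qpos"])
C={n:eyes.get_image(n) for n in("scene","side","wrist")}; pickle.dump(C,open("C2.pkl","wb"))
for n in C: print(n,[(np.round(d["centre"],1),d["confidence"]) for d in eyes.place_of(n,"block")+eyes.place_of(n,"arbor")])
x=np.hstack([cv2.resize(C["scene"]["frame"][150:250,300:400],(400,400),interpolation=2),cv2.resize(C["side"]["frame"][90:190,180:280],(400,400),interpolation=2)])
cv2.imwrite("pics/b1.png",x[:,:,::-1]);cv2.imwrite("pics/b1w.png",cv2.resize(C["wrist"]["frame"],(768,576),interpolation=2)[:,:,::-1])
E
```

```text
clock: 8.95
position: [0.6055, 0.1448, 0.1505]
ee_rot: [-0.001, 0.719, 0.695, 0.001]
contact_force: [-0.6, -0.2, -1.1]
width: 0.0103
gripper_force: 68.7
clock: 9.25
position: [0.6086, 0.156, 0.1502]
ee_rot: [0.0, 0.72, 0.694, -0.0]
contact_force: [0.6, -1.1, -1.0]
width: 0.0104
gripper_force: 68.7
[0.60855895 0.15603249 0.15015516] [ 2.91356795e-04  7.20380760e-01  6.93578601e-01 -4.46725523e-04] [ 1.40856153e-01  4.17890688e-01  1.53120167e+00 -1.07112263e-03
  1.19288352e+00  1.79157820e-01]
scene [(array([341.4, 224.9]), 0.78), (array([333.2, 198.8]), 0.62)]
side [(array([226.7, 163.8]), 0.75), (array([231.4, 132.6]), 0.57)]
wrist [(array([243.3, 145.9]), 0.84), (array([252.8, 221. ]), 0.88)]
```

View pics/b1.png

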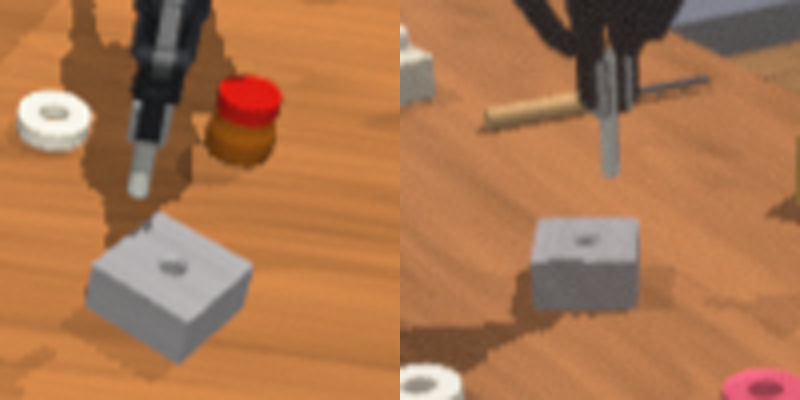

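View pics/b1w.png

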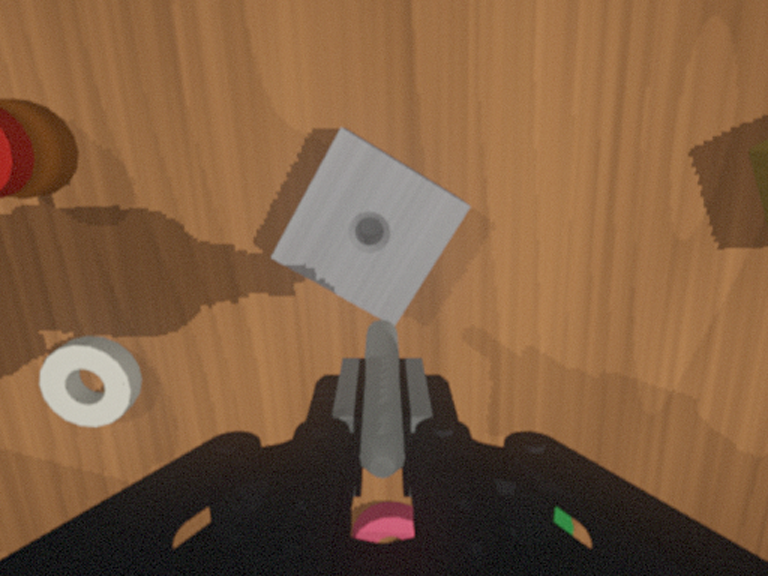

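The hole is at wrist (370,231)/1.5, scene (343.5,217) and side (226.6,150). The rod foot is at wrist (381,331)/1.5, scene (334.6,198) and side (232.8,133.2).

```bash
python3 - <<'E'
from h import *
import pickle
C=pickle.load(open("C2.pkl","rb"))
H=dict(wrist=(370.5/1.5,231/1.5),scene=(343.4,217),side=(226.5,150))
F=dict(wrist=(381/1.5,334/1.5),scene=(334.6,197.7),side=(232.7,133.2))
for X in (H,F):
    for a,b in(("wrist","scene"),("wrist","side"),("scene","side")): print(a,b,tri(C[a],X[a],C[b],X[b]))
print(onplane(C["wrist"],H["wrist"],.036))
for p in [(343,128),(470,207),(394,324),(272,257)]: print(onplane(C["wrist"],(p[0]/1.5,p[1]/1.5),.036).round(4))
print([onplane(C["wrist"],F["wrist"],z) for z in(.09,.093)])
s=manip.get_state(); p=s["position"]
print("pred foot",proj(C["wrist"],[p[0],p[1],p[2]-.0575])*1.5, "top",proj(C["wrist"],[p[0],p[1],p[2]+.0275])*1.5)
E
```

```text
wrist scene (array([0.60521415, 0.18690422, 0.03403607]), np.float64(0.4799852324427159))
wrist side (array([0.60559178, 0.1861067 , 0.03290867]), np.float64(0.7758579537002118))
scene side (array([0.60567861, 0.18661301, 0.03326388]), np.float64(0.4055790800114509))
wrist scene (array([0.6093562 , 0.15736597, 0.09378023]), np.float64(1.3238676005012477))
wrist side (array([0.60964872, 0.15561445, 0.09212662]), np.float64(1.1226932305506245))
scene side (array([0.61007771, 0.15710082, 0.09239714]), np.float64(0.6316905442097535))
[0.60517881 0.18691038 0.036     ]
[0.5948 0.2344 0.036 ]
[0.6527 0.1965 0.036 ]
[0.6149 0.139  0.036 ]
[0.5567 0.176  0.036 ]
[array([0.60902838, 0.15510138, 0.09      ]), array([0.60907781, 0.15628241, 0.093     ])]
pred foot [379.39428392 333.49132971] top [377.906926   468.34365952]
```

```bash
python3 -m creep '[[0,0.061,-0.0103,0,0],[0,0.061,-0.0103,0.05,0],[0,0.061,-0.0103,0.09,0],[0,0.061,-0.0103,0.09,0],[0,0.061,-0.0103,0.09,0]]'; python3 - <<'E'
from h import *
import pickle
s=manip.get_state(); print(s["position"],s["contact_force"])
C={n:eyes.get_image(n) for n in("scene","side","wrist")}; pickle.dump(C,open("C3.pkl","wb"))
x=np.hstack([cv2.resize(C["scene"]["frame"][190:250,313:373],(266,266),interpolation=2),cv2.resize(C["side"]["frame"][110:170,195:255],(266,266),interpolation=2),cv2.resize(C["wrist"]["frame"][150:290,185:325],(266,266),interpolation=2)])
cv2.imwrite("pics/b2.png",x[:,:,::-1])
E
```

```text
clock: 10.2
position: [0.6044, 0.1877, 0.1054]
ee_rot: [-0.0, 0.72, 0.694, -0.0]
contact_force: [1.0, 0.5, -0.3]
width: 0.0102
gripper_force: 68.7
[0.60443815 0.18765307 0.10537252] [ 0.96505486  0.51595383 -0.3195916 ]
```

View pics/b2.png

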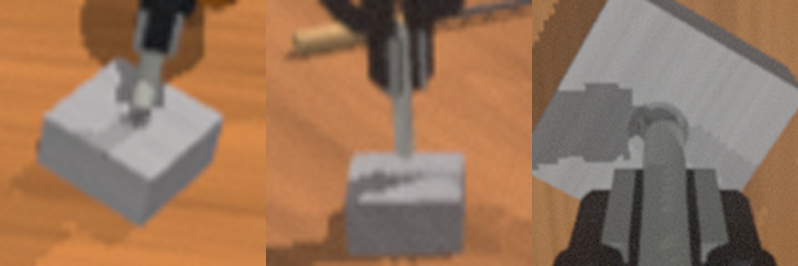

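The foot is over the flare and sits about 1 mm to the right of the hole centre (columns 664 and 660). I'll correct that and insert gently.

```bash
python3 -m creep '[[0,-0.001,-0.002,0.01,0],[0,-0.001,-0.002,0.02,0],[0,-0.001,-0.002,0.026,0],[0,-0.001,-0.002,0.032,0],[0,-0.001,-0.002,0.038,0],[0,-0.001,-0.002,0.044,0],[0,-0.001,-0.002,0.044,0]]'
```

```text
clock: 11.05
position: [0.6034, 0.1866, 0.0827]
ee_rot: [0.0, 0.72, 0.694, -0.0]
contact_force: [0.4, -3.1, -2.7]
width: 0.0103
gripper_force: 68.6
```

```bash
python3 -m creep '[[0,0,0,0.008,0],[0,0,0,0.016,0],[0,0,0,0.024,0],[0,0,0,0.03,0],[0,0,0,0.035,0],[0,0,0,0.035,0]]'; python3 -m creep '[[0,0,0,0.004,0],[0,0,0,0.004,0]]'
```

```text
clock: 11.65
position: [0.6034, 0.1865, 0.0653]
ee_rot: [0.0, 0.72, 0.694, -0.0]
contact_force: [1.2, -5.5, -0.5]
width: 0.0104
gripper_force: 69.0
clock: 11.85
position: [0.6035, 0.1865, 0.0637]
ee_rot: [0.0, 0.72, 0.694, -0.0]
contact_force: [0.4, -5.5, 1.4]
width: 0.0099
gripper_force: 69.2
```

```bash
python3 -m creep '[[0,-0.001,0,0.002,0],[0,-0.001,0,0.004,0],[0,-0.001,0,0.004,0]]'
```

```text
clock: 12.15
position: [0.6036, 0.1864, 0.0636]
ee_rot: [0.001, 0.72, 0.694, 0.0]
contact_force: [-2.6, -4.8, 10.7]
width: 0.0101
gripper_force: 70.3
```

The rod bottomed out at the expected height, with a floor contact of 10 N. I'll release and go up.

```bash
python3 -m creep '[[0.5,0,0,0,0],[1,0,0,0,0],[1,0,0,0,0],[1,0,0,0,0],[1,0,0,-0.09,0],[1,0,0,-0.17,0],[1,0,0,-0.17,0],[1,-0.17,-0.26,-0.17,0],[1,-0.17,-0.26,-0.17,0],[1,-0.17,-0.26,-0.17,0]]'; python3 -m creep '[[1,0,-0.05,0,0],[1,0,-0.05,0,0]]'; python3 - <<'E'
from h import *
import pickle
c=eyes.get_image("wrist"); C={n:eyes.get_image(n) for n in("scene","side")}; C["wrist"]=c; pickle.dump(C,open("C4.pkl","wb"))
s=manip.get_state(); print(s["position"],s["ee_rot"],s["qpos"])
for l in("wheel_white",):
  for d in eyes.regions_of("wrist",l):
    ys,xs=np.nonzero(d["mask"]); print(d["bbox"],xs.mean(),ys.mean(),d["confidence"],onplane(c,(xs.mean(),ys.mean()),.012))
x=np.hstack([cv2.resize(C["scene"]["frame"][180:240,313:373],(384,384),interpolation=2),c["frame"]])
cv2.imwrite("pics/d1.png",cv2.resize(x,(800,343))[:,:,::-1])
E
```

```text
clock: 13.15
position: [0.473, 0.109, 0.1459]
ee_rot: [-0.0, 0.72, 0.694, -0.0]
contact_force: [-0.0, -1.1, -0.2]
width: 0.0852
gripper_force: 0.0
clock: 13.35
position: [0.445, 0.11, 0.1461]
ee_rot: [-0.002, 0.721, 0.693, -0.002]
contact_force: [0.9, -0.5, -0.3]
width: 0.0851
gripper_force: 0.0
[0.45102169 0.1106756  0.14694804] [5.09160928e-04 7.20271486e-01 6.93691567e-01 8.58294798e-04] [9.04189003e-02 1.91548808e-01 1.88703237e+00 3.20806755e-04
 1.06103533e+00 1.27854547e-01]
[213.7, 168.3, 276.8, 233.2] 246.1556927297668 199.02469135802468 0.6 [0.43815673 0.10150119 0.012     ]
```

View pics/d1.png

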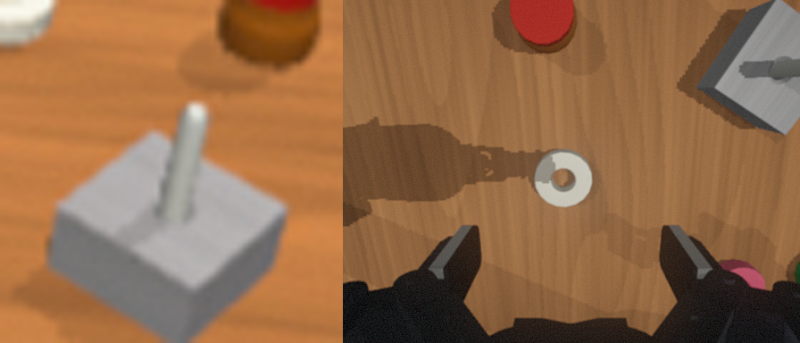

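The arbor stands upright in the block. The white wheel is centred at wrist (246,199), about world (0.4375,0.1005).

```bash
python3 -m creep '[[0.9,0,0,0,0],[0.9,0,0,0,0]]'; python3 -c "
from h import *
print(tool([.4375,.1005,.014]))"
```

```text
clock: 13.75
position: [0.4508, 0.1106, 0.1466]
ee_rot: [-0.0, 0.72, 0.694, 0.0]
contact_force: [-0.0, 0.1, 0.1]
width: 0.0768
gripper_force: 0.0
[-0.02126769 -0.02576915  0.26513239]
```

```bash
python3 -m creep '[[0.9,-0.021,-0.026,0.08,0],[0.9,-0.021,-0.026,0.16,0],[0.9,-0.021,-0.026,0.22,0],[0.9,-0.021,-0.026,0.25,0],[0.9,-0.021,-0.026,0.265,0],[0.9,-0.021,-0.026,0.265,0],[0.9,-0.021,-0.026,0.265,0]]'; python3 -m creep '[[0.3,0,0,0,0],[0.3,0,0,0,0],[0.3,0,0,0,0],[0.3,0,0,0,0],[0.3,0,0,0,0],[0.3,0,0,0,0]]' 40
```

```text
clock: 14.45
position: [0.4374, 0.1005, 0.0147]
ee_rot: [0.0, 0.72, 0.694, 0.001]
contact_force: [1.5, 0.8, 0.4]
width: 0.0767
gripper_force: 0.0
clock: 15.05
position: [0.4373, 0.1005, 0.0154]
ee_rot: [0.001, 0.72, 0.694, 0.001]
contact_force: [-0.3, 0.7, 6.3]
width: 0.0492
gripper_force: 41.7
```

```bash
python3 -m creep '[[0.3,0,0,-0.08,0],[0.3,0,0,-0.16,0],[0.3,0,0,-0.24,0],[0.3,0.06,0.1,-0.24,0],[0.3,0.12,0.2,-0.24,0],[0.3,0.185,0.327,-0.24,0],[0.3,0.185,0.327,-0.24,0],[0.3,0.185,0.327,-0.24,0],[0.3,0.185,0.327,-0.24,0]]'; python3 - <<'E'
from h import *
import pickle
s=manip.get_state(); print(s["position"])
C={n:eyes.get_image(n) for n in("scene","side","wrist")}; pickle.dump(C,open("C5.pkl","wb"))
x=np.hstack([cv2.resize(C["scene"]["frame"][155:245,298:388],(384,384),interpolation=2),cv2.resize(C["side"]["frame"][85:175,180:270],(384,384),interpolation=2),C["wrist"]["frame"]])
cv2.imwrite("pics/e1.png",cv2.resize(x,(800,240))[:,:,::-1])
E
```

```text
clock: 15.95
position: [0.603, 0.1868, 0.1337]
ee_rot: [-0.0, 0.72, 0.694, -0.001]
contact_force: [-0.7, -0.0, -0.8]
width: 0.0495
gripper_force: 42.3
[0.60303489 0.18682621 0.13373357]
```

View pics/e1.png

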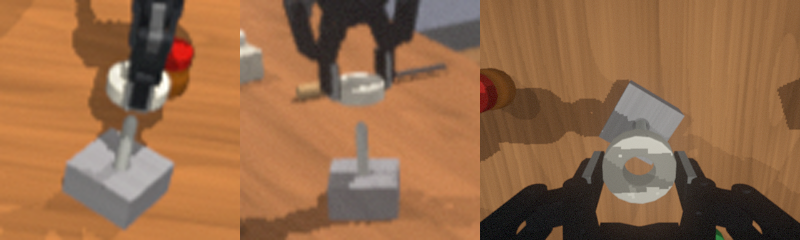

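The wheel is held level above the rod, with the rod top at scene (347,200) and side (225.4,131.9). I'll compare their axes.

```bash
python3 - <<'E'
from h import *
import pickle
C=pickle.load(open("C5.pkl","rb"))
print(tri(C["scene"],(347.1,200),C["side"],(225.4,131.9)))
print(tri(C["scene"],(350.1,186.5),C["side"],(225.4,118.4)))
c=C["wrist"]
print(onplane(c,((638-480)*1.6,168*1.6),.134-.015+.016), onplane(c,((641-480)*1.6,122*1.6),.091))
m=C["scene"]["frame"].astype(int)
E
```

```text
(array([0.60490666, 0.18676757, 0.08690717]), np.float64(0.5149058010149231))
(array([0.60558292, 0.18619026, 0.12614021]), np.float64(1.2647333696212135))
[0.60200249 0.18923823 0.135     ] [0.60499614 0.20810306 0.091     ]
```

```bash
python3 -m creep '[[0.3,0,0.002,0.03,0],[0.3,0,0.002,0.05,0],[0.3,0,0.002,0.065,0],[0.3,0,0.002,0.08,0],[0.3,0,0.002,0.095,0],[0.3,0,0.002,0.1,0]]'; python3 -m creep '[[0.3,0,0,0.015,0],[0.3,0,0,0.03,0],[0.3,0,0,0.045,0],[0.3,0,0,0.055,0],[0.3,0,0,0.06,0],[0.3,0,0,0.06,0]]'
```

```text
clock: 16.7
position: [0.6038, 0.1865, 0.0834]
ee_rot: [-0.0, 0.72, 0.694, -0.001]
contact_force: [0.1, 0.2, -1.0]
width: 0.0494
gripper_force: 42.4
clock: 17.3
position: [0.6041, 0.1866, 0.0538]
ee_rot: [-0.0, 0.72, 0.694, -0.0]
contact_force: [-0.8, 0.1, -0.6]
width: 0.0495
gripper_force: 42.4
```

```bash
python3 -m creep '[[0.3,0,0,0.004,0],[0.3,0,0,0.005,0],[0.3,0,0,0.005,0]]'; python3 -m creep '[[0.9,0,0,0,0],[0.9,0,0,0,0],[0.9,0,0,0,0],[0.9,0,0,-0.05,0],[0.9,0,0,-0.1,0],[0.9,0,0,-0.2,0],[0.9,-0.2,-0.1,-0.2,0],[0.9,-0.4,-0.1,-0.2,0],[0.9,-0.6,-0.3,-0.2,0],[0.9,-0.82,-0.33,-0.2,0]]'; python3 -m creep '[[0.9,0,0,0,0],[0.9,0,0,0,0]]'; python3 -c "
from h import *
print(tool([.452,-.234,.15]),manip.get_state()['qpos'])"
```

```text
clock: 17.6
position: [0.6044, 0.1866, 0.052]
ee_rot: [0.0, 0.72, 0.694, 0.0]
contact_force: [-0.1, -0.3, 0.3]
width: 0.0491
gripper_force: 42.4
clock: 18.6
position: [0.5214, 0.0047, 0.1521]
ee_rot: [0.0, 0.72, 0.694, 0.0]
contact_force: [-0.5, -0.6, 0.3]
width: 0.0768
gripper_force: 0.0
clock: 18.8
position: [0.5228, 0.005, 0.1522]
ee_rot: [0.0, 0.721, 0.693, 0.001]
contact_force: [0.3, 0.6, 0.2]
width: 0.0767
gripper_force: 0.0
[-0.48341847 -0.1220787   0.00402664] [-1.23977376e-01  2.68965537e-01  1.76202187e+00  7.68801765e-04
  1.10956133e+00 -8.37051038e-02]
```

```bash
python3 -m creep '[[0.9,-0.49,-0.122,0,0],[0.9,-0.49,-0.122,0,0],[0.9,-0.49,-0.122,0,0],[0.9,-0.49,-0.122,0,0],[0.9,-0.49,-0.122,0,0],[0.9,-0.49,-0.122,0,0],[0.9,-0.49,-0.122,0,0],[0.9,-0.49,-0.122,0,0]]'; python3 - <<'E'
from h import *
c=eyes.get_image("wrist"); C={n:eyes.get_image(n) for n in("scene","side")}
for d in eyes.regions_of("wrist","wheel_blue"):
    ys,xs=np.nonzero(d["mask"]); print(d["bbox"],xs.mean(),ys.mean(),d["confidence"],onplane(c,(xs.mean(),ys.mean()),.012))
    X=onplane(c,(xs.mean(),ys.mean()),.012); print(tool([X[0],X[1],.0145]))
x=np.hstack([cv2.resize(C["scene"]["frame"][165:245,303:383],(384,384),interpolation=2),c["frame"]])
cv2.imwrite("pics/f1.png",cv2.resize(x,(800,343))[:,:,::-1])
E
```

```text
clock: 19.6
position: [0.4535, -0.2351, 0.1516]
ee_rot: [-0.0, 0.72, 0.694, 0.001]
contact_force: [-0.6, 0.4, -0.0]
width: 0.0771
gripper_force: 0.0
[181.6, 286.0, 239.9, 343.4] 211.147022587269 312.9441478439425 0.97 [ 0.41040287 -0.35347667  0.012     ]
[-0.23982261 -0.07736901  0.27448818]
[287.5, 255.7, 344.9, 317.0] 313.80556660039764 286.5455268389662 0.89 [ 0.50415508 -0.32934141  0.012     ]
[-0.18500571  0.10832712  0.27453361]
[221.4, 151.6, 285.5, 215.8] 253.24871355060034 181.5533447684391 0.69 [ 0.45357068 -0.230511    0.012     ]
[0.00898533 0.00028826 0.27459787]
```

View pics/f1.png

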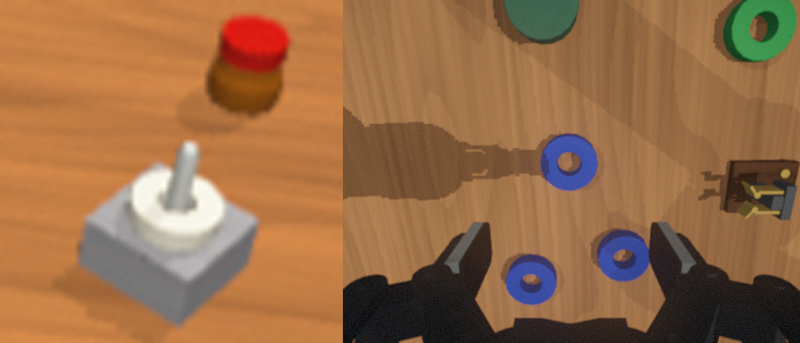

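The white wheel lies flat on the block with the rod through it. The blue target, the leftmost of the three, is at wrist (253,182) between the fingers.

```bash
python3 -m creep '[[0.9,0.006,-0.001,0.08,0],[0.9,0.006,-0.001,0.16,0],[0.9,0.006,-0.001,0.22,0],[0.9,0.006,-0.001,0.255,0],[0.9,0.006,-0.001,0.274,0],[0.9,0.006,-0.001,0.274,0],[0.9,0.006,-0.001,0.274,0]]'; python3 -m creep '[[0.3,0,0,0,0],[0.3,0,0,0,0],[0.3,0,0,0,0],[0.3,0,0,0,0],[0.3,0,0,0,0],[0.3,0,0,0,0]]' 40; python3 -m creep '[[0.3,0,0,-0.08,0],[0.3,0,0,-0.16,0],[0.3,0,0,-0.24,0],[0.3,0.2,0,-0.24,0],[0.3,0.4,0.2,-0.24,0],[0.3,0.6,0.26,-0.24,0],[0.3,0.82,0.26,-0.24,0],[0.3,0.82,0.26,-0.24,0],[0.3,0.82,0.26,-0.24,0],[0.3,0.82,0.26,-0.24,0]]'; python3 -m creep '[[0.3,0,0,0,0]]';  python3 -c "
from h import *
print(tool([.604,.1867,.134]))"
```

```text
clock: 20.5
position: [0.453, -0.2337, 0.0154]
ee_rot: [0.001, 0.72, 0.694, 0.0]
contact_force: [0.3, 0.1, -0.3]
width: 0.077
gripper_force: 0.0
clock: 21.1
position: [0.453, -0.2341, 0.0163]
ee_rot: [0.001, 0.72, 0.694, 0.0]
contact_force: [-0.7, 1.1, 6.3]
width: 0.0497
gripper_force: 41.0
clock: 22.1
position: [0.571, 0.0925, 0.1356]
ee_rot: [0.001, 0.72, 0.694, 0.001]
contact_force: [0.4, -0.7, -1.3]
width: 0.0499
gripper_force: 42.3
clock: 22.2
position: [0.5726, 0.0963, 0.1356]
ee_rot: [0.0, 0.718, 0.696, 0.002]
contact_force: [0.1, -1.2, -1.0]
width: 0.0494
gripper_force: 42.3
[0.18264683 0.05702618 0.00395542]
```

```bash
python3 -m creep '[[0.3,0.18,0.056,0,0],[0.3,0.18,0.056,0,0],[0.3,0.18,0.056,0,0],[0.3,0.18,0.056,0,0],[0.3,0.18,0.056,0,0],[0.3,0.18,0.056,0,0]]'; python3 - <<'E'
from h import *
import pickle
s=manip.get_state(); print(s["position"])
C={n:eyes.get_image(n) for n in("scene","side","wrist")}; pickle.dump(C,open("C6.pkl","wb"))
R={}
for n in C:
    m=cv2.inRange(cv2.cvtColor(C[n]["frame"],cv2.COLOR_RGB2HSV),(105,120,40),(130,255,255))
    k,_,st,ce=cv2.connectedComponentsWithStats(m)
    for i in range(1,k):
        if st[i,4]>60: print(n,ce[i].round(1),st[i])
x=np.hstack([cv2.resize(C["scene"]["frame"][155:245,298:388],(384,384),interpolation=2),cv2.resize(C["side"]["frame"][85:175,180:270],(384,384),interpolation=2),C["wrist"]["frame"]])
cv2.imwrite("pics/g1.png",cv2.resize(x,(800,240))[:,:,::-1])
E
```

```text
clock: 22.8
position: [0.6015, 0.1779, 0.135]
ee_rot: [0.0, 0.721, 0.693, -0.0]
contact_force: [-0.7, 0.2, -0.0]
width: 0.0497
gripper_force: 42.3
[0.60147628 0.17785963 0.13497275]
scene [224.4  26.8] [223  16   4  22  69]
scene [256.5  28.5] [255  18   4  22  88]
scene [396.2  59.8] [390  44  14  31 214]
scene [497.8  66.7] [481  50  31  35 911]
scene [167.9 154.6] [160 149  17  12 161]
scene [163.1 172.9] [155 167  17  13 189]
scene [338.5 184.3] [336 178   7  15  67]
scene [354.3 187.5] [350 180   9  15  79]
side [226.3 118.3] [219 114  16  10 143]
side [322.6 279.3] [309 268  29  24 545]
side [288.7 310.4] [274 297  31  28 672]
wrist [254.1 262.7] [ 196  206  118  112 9149]
```

View pics/g1.png

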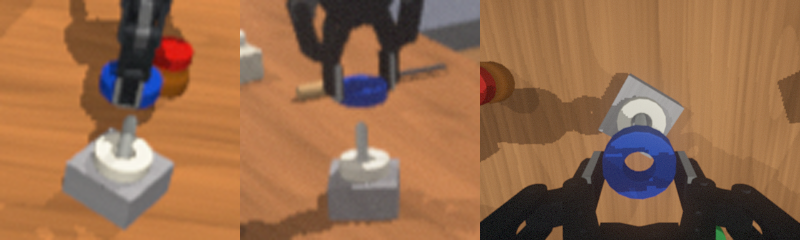

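The blue wheel is held level, with its centre at wrist (255,262). It sits slightly ahead of the TCP in +tool x.

```bash
python3 - <<'E'
from h import *
import pickle
C=pickle.load(open("C6.pkl","rb"))
X=onplane(C["wrist"],(255,262),.135-.016+.012);print(X)
p=manip.get_state()["position"]; print(p,tool([.6045,.1865-(X[1]-p[1]),.134]))
print(tri(C["scene"],(345.8,186),C["side"],(226,118.7)))
E
```

```text
[0.60292249 0.1816351  0.131     ]
[0.60181578 0.17826578 0.13504227] [0.00993262 0.0049834  0.00208403]
(array([0.60398362, 0.17781274, 0.12704426]), np.float64(0.28144062927729974))
```

```bash
python3 -m creep '[[0.3,0.013,0.003,0,0],[0.3,0.013,0.003,0.03,0],[0.3,0.013,0.003,0.05,0],[0.3,0.013,0.003,0.06,0],[0.3,0.013,0.003,0.07,0],[0.3,0.013,0.003,0.08,0],[0.3,0.013,0.003,0.09,0],[0.3,0.013,0.003,0.1,0]]'; python3 -m creep '[[0.3,0,0,0.015,0],[0.3,0,0,0.025,0],[0.3,0,0,0.031,0],[0.3,0,0,0.032,0]]'
```

```text
clock: 23.75
position: [0.6039, 0.1859, 0.0846]
ee_rot: [0.0, 0.72, 0.694, 0.0]
contact_force: [0.3, 0.0, -0.3]
width: 0.0494
gripper_force: 42.3
clock: 24.15
position: [0.6036, 0.1858, 0.0685]
ee_rot: [-0.0, 0.72, 0.694, -0.0]
contact_force: [-1.2, 0.7, -1.5]
width: 0.0492
gripper_force: 42.3
```

```bash
python3 -m creep '[[0.9,0,0,0.001,0],[0.9,0,0,0.001,0],[0.9,0,0,0.001,0],[0.9,0,0,-0.05,0],[0.9,0,0,-0.1,0],[0.9,0,0,-0.17,0],[0.9,-0.1,0,-0.17,-0.02],[0.9,-0.2,0.02,-0.17,-0.04],[0.9,-0.3,0.023,-0.17,-0.07],[0.9,-0.419,0.023,-0.17,-0.09]]'; python3 -m creep '[[0.9,0,0,0,-0.05],[0.9,0,0,0,-0.05],[0.9,0,0,0,-0.05]]'; python3 - <<'E'
from h import *
print(tool([.607,-.024,.15]),manip.get_state()['ee_rot'])
E
```

```text
clock: 25.15
position: [0.6083, -0.0098, 0.1543]
ee_rot: [0.001, 0.508, 0.861, 0.0]
contact_force: [1.4, -0.0, -0.4]
width: 0.0773
gripper_force: 0.0
clock: 25.45
position: [0.608, -0.0088, 0.154]
ee_rot: [0.0, 0.371, 0.929, 0.0]
contact_force: [-0.5, 1.0, -0.4]
width: 0.0766
gripper_force: 0.0
[-0.01945366 -0.02339119  0.00797307] [1.44994390e-04 3.70804958e-01 9.28710745e-01 1.18726753e-04]
```

```bash
python3 -m creep '[[0.9,-0.02,-0.023,0,0],[0.9,-0.02,-0.023,0,0],[0.9,-0.02,-0.023,0,0]]'; python3 - <<'E'
from h import *
c=eyes.get_image("wrist"); C={n:eyes.get_image(n) for n in("scene","side")}
for d in eyes.regions_of("wrist","wheel_pink"):
    ys,xs=np.nonzero(d["mask"]); X=onplane(c,(xs.mean(),ys.mean()),.012)
    print(d["bbox"],round(xs.mean()),round(ys.mean()),d["confidence"],X,tool([X[0],X[1],.0148]))
x=np.hstack([cv2.resize(C["scene"]["frame"][165:245,303:383],(384,384),interpolation=2),c["frame"]])
cv2.imwrite("pics/h1.png",cv2.resize(x,(800,343))[:,:,::-1])
E
```

```text
clock: 25.75
position: [0.6074, -0.0236, 0.1538]
ee_rot: [0.0, 0.371, 0.929, 0.0]
contact_force: [-0.2, -0.2, 0.0]
width: 0.077
gripper_force: 0.0
[224.4, 152.0, 287.7, 215.7] 256 182 0.83 [ 0.60801651 -0.02004518  0.012     ] [0.00309386 0.00520643 0.27796739]
[153.2, 236.8, 203.2, 291.8] 182 261 0.7 [ 0.6145582 -0.1169135  0.012    ] [-0.13973075 -0.12634656  0.27792483]
[306.6, 216.7, 365.7, 276.5] 331 244 0.57 [ 0.69245464 -0.01096578  0.012     ] [-0.10692981  0.134604    0.27797238]
```

View pics/h1.png

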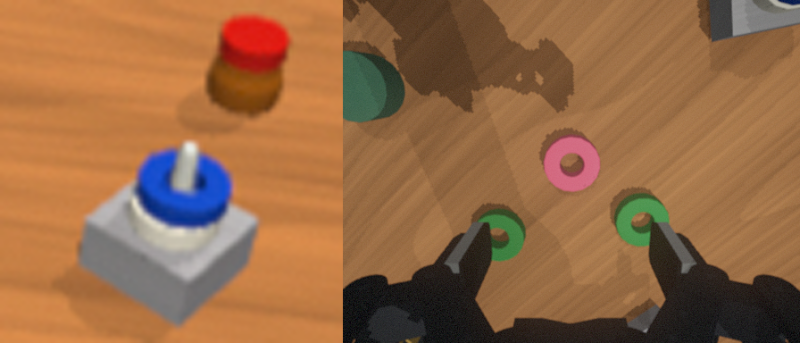

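White and blue are stacked flat. Pink is at wrist (256,182) and the greens are clear of the closing line.

```bash
python3 -m creep '[[0.85,0.003,0.005,0.08,0],[0.85,0.003,0.005,0.16,0],[0.85,0.003,0.005,0.22,0],[0.85,0.003,0.005,0.258,0],[0.85,0.003,0.005,0.278,0],[0.85,0.003,0.005,0.278,0],[0.85,0.003,0.005,0.278,0]]'; python3 -m creep '[[0.3,0,0,0,0],[0.3,0,0,0,0],[0.3,0,0,0,0],[0.3,0,0,0,0],[0.3,0,0,0,0],[0.3,0,0,0,0]]' 40; python3 -m creep '[[0.3,0,0,-0.08,0],[0.3,0,0,-0.16,0],[0.3,0,0,-0.24,0],[0.3,0,0,-0.24,0]]';  python3 -c "
from h import *
print(tool([.604,.180,.134]))"
```

```text
clock: 26.65
position: [0.6088, -0.0205, 0.0156]
ee_rot: [0.001, 0.37, 0.929, 0.0]
contact_force: [0.0, 0.4, 0.0]
width: 0.0722
gripper_force: 0.0
clock: 27.25
position: [0.609, -0.0206, 0.0168]
ee_rot: [0.002, 0.371, 0.929, 0.0]
contact_force: [-0.2, -0.2, 6.8]
width: 0.0509
gripper_force: 40.8
clock: 27.65
position: [0.6123, -0.0211, 0.1419]
ee_rot: [0.007, 0.37, 0.929, 0.002]
contact_force: [0.8, -0.5, -0.1]
width: 0.0503
gripper_force: 41.9
[0.28895546 0.28030727 0.01486136]
```

```bash
python3 -m creep '[[0.3,0.08,0.08,0,0],[0.3,0.15,0.15,0,0],[0.3,0.22,0.22,0,0],[0.3,0.287,0.28,0,0],[0.3,0.287,0.28,0,0],[0.3,0.287,0.28,0,0],[0.3,0.287,0.28,0,0],[0.3,0.287,0.28,0,0]]'; python3 - <<'E'
from h import *
import pickle
s=manip.get_state(); p=s["position"]
C={n:eyes.get_image(n) for n in("scene","side","wrist")}; pickle.dump(C,open("C7.pkl","wb"))
for n in C:
    m=cv2.inRange(cv2.cvtColor(C[n]["frame"],cv2.COLOR_RGB2HSV),(165,80,60),(179,255,255))
    k,_,st,ce=cv2.connectedComponentsWithStats(m)
    for i in range(1,k):
        if st[i,4]>60: print(n,ce[i].round(1),st[i])
        if st[i,4]>3000:
            X=onplane(C[n],(st[i,0]+st[i,2]/2,st[i,1]+st[i,3]/2),p[2]-.0168+.012); print(p,"wheel",X,tool([.6045+p[0]-X[0],.1867+p[1]-X[1],p[2]]))
E
```

```text
clock: 28.45
position: [0.6003, 0.1783, 0.1347]
ee_rot: [-0.0, 0.371, 0.929, -0.0]
contact_force: [-0.5, 0.1, -0.4]
width: 0.0503
gripper_force: 42.0
scene [344.  185.1] [335 176  20  20 301]
side [229.8 118.4] [226 113   9  12  83]
wrist [254.4 262.3] [  184   202   139   119 10155]
[0.60031808 0.1783352  0.13468443] wheel [0.59960508 0.18082292 0.12988443] [0.00098984 0.0148384  0.00027929]
```

```bash
python3 -m creep '[[0.3,0.003,0.016,0,0],[0.3,0.003,0.016,0.02,0],[0.3,0.003,0.016,0.04,0],[0.3,0.003,0.016,0.05,0],[0.3,0.003,0.016,0.06,0],[0.3,0.003,0.016,0.07,0],[0.3,0.003,0.016,0.07,0]]';python3 -m creep '[[0.3,0,0,0.01,0],[0.3,0,0,0.02,0],[0.3,0,0,0.028,0],[0.3,0,0,0.028,0]]'
```

```text
clock: 29.3
position: [0.6041, 0.1865, 0.0989]
ee_rot: [-0.001, 0.37, 0.929, -0.0]
contact_force: [-0.8, 0.2, -0.6]
width: 0.0497
gripper_force: 42.0
clock: 29.7
position: [0.6044, 0.1866, 0.0853]
ee_rot: [-0.0, 0.37, 0.929, -0.0]
contact_force: [1.2, 1.0, -2.0]
width: 0.0502
gripper_force: 42.0
```

```bash
python3 -m creep '[[0.9,0,0,0.001,0],[0.9,0,0,0.001,0],[0.9,0,0,0.001,0],[0.9,0,0,-0.05,0],[0.9,0,0,-0.1,0],[0.9,0,0,-0.2,0],[0.9,-0.1,-0.2,-0.2,0],[0.9,-0.2,-0.3,-0.2,0],[0.9,-0.3,-0.4,-0.2,0],[0.9,-0.3,-0.4,-0.2,0]]'; python3 - <<'E'
from h import *
C={n:eyes.get_image(n) for n in("scene","side")}
ranges=dict(pink=((165,80,60),(179,255,255)),blue=((105,120,40),(130,255,255)))
B={}
for k_,(lo,hi) in ranges.items():
    B[k_]={}
    for n in C:
        m=cv2.inRange(cv2.cvtColor(C[n]["frame"],cv2.COLOR_RGB2HSV),lo,hi)
        k,_,st,ce=cv2.connectedComponentsWithStats(m); t=(344,205) if n=="scene" else (227,142)
        i=min(range(1,k),key=lambda i:np.hypot(*(ce[i]-t))+(1e3 if st[i,4]<20 else 0)); B[k_][n]=st[i]; print(k_,n,ce[i].round(1),st[i])
    a,b=[(B[k_][n][0]+(B[k_][n][2]-1)/2,B[k_][n][1]+(B[k_][n][3]-1)/2) for n in("scene","side")]
    print(tri(C["scene"],a,C["side"],b))
for n in C:
  for z,nm in((.036,"w_bot"),(.052,"blue_bot"),(.068,"pink_bot"),(.084,"pink_top")):
    q=[proj(C[n],[.605+.026*np.cos(t),.1867+.026*np.sin(t),z]) for t in np.linspace(0,6.28,60)]; q=np.array(q); print(n,nm,q.min(0).round(1),q.max(0).round(1))
  print(n,"rodtop",proj(C[n],[.605,.1867,.091]).round(1))
  for l in("wheel_white","wheel_blue","wheel_pink","arbor"): print(n,l,[(np.round(d["bbox"]),round(d["confidence"],2)) for d in eyes.regions_of(n,l)])
# side profile of the stack
for n,(c0,r0,r1) in dict(side=(226,118,168),scene=(345,188,240)).items():
  print(n,[C[n]["frame"][r,c0].tolist() for r in range(r0,r1,2)])
E
```

```text
clock: 30.7
position: [0.5782, -0.0121, 0.1864]
ee_rot: [0.001, 0.37, 0.929, 0.0]
contact_force: [1.4, 0.3, -0.7]
width: 0.0767
gripper_force: 0.0
pink scene [346.2 203.7] [335 195  23  18 304]
pink side [225.2 135.9] [216 130  19  12 179]
(array([0.60377998, 0.18666098, 0.07616303]), np.float64(0.023556587775216447))
blue scene [344.7 214.1] [335 208  21  10  77]
blue side [225.1 143.8] [217 141  17   6  58]
(array([0.60502994, 0.18943071, 0.05050311]), np.float64(0.6174940782323934))
scene w_bot [332.5 209.1] [354.3 223.8]
scene blue_bot [333.4 204.3] [355.4 218.9]
scene pink_bot [334.4 199.4] [356.6 213.9]
scene pink_top [335.3 194.3] [357.8 208.7]
scene rodtop [347.  199.1]
scene wheel_white []
scene wheel_blue [(array([334., 208., 354., 217.]), 0.54), (array([155., 165., 171., 181.]), 0.54), (array([164., 150., 179., 162.]), 0.46)]
scene wheel_pink [(array([242., 225., 267., 244.]), 0.81), (array([336., 194., 359., 215.]), 0.68), (array([211., 198., 231., 218.]), 0.54)]
scene arbor []
side w_bot [216.5 145. ] [235.5 153.1]
side blue_bot [216.2 139.7] [235.3 147.6]
side pink_bot 
[... 508 characters left out ...]
 123, 126], [235, 100, 126], [157, 66, 80], [152, 65, 79], [114, 58, 95], [47, 48, 103], [54, 55, 101], [137, 131, 131], [146, 141, 129], [147, 138, 129], [149, 143, 142], [109, 102, 99], [105, 97, 97], [102, 94, 93], [102, 95, 94], [102, 94, 94], [105, 97, 95]]
scene [[191, 122, 67], [180, 117, 65], [173, 112, 60], [217, 108, 90], [253, 103, 143], [242, 121, 142], [164, 158, 151], [159, 164, 155], [244, 134, 151], [253, 103, 143], [243, 91, 126], [212, 73, 101], [207, 73, 106], [51, 58, 148], [13, 52, 145], [204, 198, 197], [202, 196, 178], [195, 191, 174], [164, 159, 158], [174, 170, 172], [181, 177, 178], [133, 130, 131], [121, 118, 118], [123, 121, 122], [120, 117, 118], [113, 112, 113]]
```

The pink wheel's measured centre height of 76 mm and its outline match a flat three-wheel stack, and the rod shows through the bore. Handing in.

```bash
python3 -c "
from rig import manip
print(manip.sign_off())"
```

```text
the job is handed in; nothing more can be done
None
```

The arbor stands fully home in the block with the white, blue and pink wheels stacked flat on it in that order, the jar and tin were left alone, and the job was handed in at about 31 s of the 112 s allowed; I checked the finished stack by measurement only, with no final picture viewed.

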